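Stow the loose scroll in the fragment case

TASK

Put the loose carved scroll away in the fragment case: flip the over-centre latch on the case's front right up and over so that its wire loop comes off the hook, swing the lid back past upright until it rests open on its stop, then lay the scroll flat, carved side up, on the foam of the empty tray. The scroll is brittle: carry it roughly level and set it down gently, not letting it drop. Leave the case open for the next piece, and do not push about the leaf and the cork block that share the scroll's pad.

Things in the scene. Friction and masses are not known exactly. Their poses are not given: they have to be found in the camera images.
- case: Plywood case 180 deep (its x) x 300 wide (its y), fixed to the bench; rim of the box at height 90, lid 28 thick on it (118 in all). Origin at the centre of its underside; -x side = front with the latch in its middle, +x side = hinges, z up. Walls 10, inner floor at 14. Two like trays stand in it, left and right, under the lid.
- latch (a joint): Latch lever angle, rad: 0 = closed, hanging down the front; grows as its free end swings out from the case and up, about an axis along the case's y; stop at 2.7 (up, leaning a little out). Goes over centre at about 0.4: let go below, it snaps shut; above, light friction keeps it where it is left. About 2 to 3 N at latch_grip carries it over. Past about 1.7 the wire loop springs off the hook.
- latch_pivot (a point): On the lever's hinge axis: 8 out from the case's front face, 16 below the rim, middle of the front. Axes parallel to the case's when closed, turning with the lever. The wire loop (18 wide) runs from the lever up to a hook on the lid's front and locks the lid until the lever is past about 1.7; it then springs outwards against the back of the lever.
- latch_grip (a point): Middle of the steel lever (channel 24 wide along the case's y, 8 thick), 32 from latch_pivot: closed, 31 below and 7 further out than it, about 15 out from the face, free on both sides. The lever ends 47 from the pivot in a small lip turned outwards. Its sides can be pinched from above or tilted; it turns between the fingers. Gripped hard it lags behind the fingers.
- lid (a joint): Angle of the lid, rad: 0 = shut, grows as it opens; hinge axis along the case's y on the far rim. It weighs about 0.45 kg (about 2 N to lift at the lift blocks); let go below about 1.3 it falls shut, beyond about 1.5 it falls gently on to its stop at 1.85 and stays.
- lid_hinge (a point): Middle of the lid's hinge line: on the case's +x edge, at height 90. Its axes are those of the case when the lid is shut and turn with the lid.
- lift_block_left (a point): Centre of the free part of the left (case +y) dark wooden lift block on the lid's front edge: 26 wide (case y), 12 thick, standing 26 out from the lid's face; this point is at (-195, 90, 13) from lid_hinge along the lid's axes (15 out from the face). Free on both sides: can be pinched by its sides from above, turns between the fingers as the lid swings up.
- lift_block_right (a point): The same on the right (case -y): at (-195, -90, 13) from lid_hinge. With the lid upright the blocks stand on its top edge, only 15 from this point down to the edge: fingertips must not reach further past it.
- tray_free: The empty card tray inside the case, 152 (case x) x 132 (case y) outside, 45 high, walls 4; origin at the centre of its underside; x, y, z parallel to the case's. Its foam's top is 16 above the origin. It may be the left or the right one; hidden until the lid is open.
- tray_full: The same kind of tray in the other half of the case, with a rosette, a run of beads and a small curl in it (up to 26 above its foam).
- scroll: The loose carved scroll, gilt wood with white chips: 84 long (its x), 36 wide (its y, flat parallel sides), 42 high; a round volute 40 across sits at x = +20, a low tail goes to -x. About 0.16 kg, rigid. Lies flat on the grey pad; origin at the centre of its flat underside, z up. Grasp it across its y near x = +12.
- pad: Grey bench pad 260 (x) x 200 (y) x 8 thick, fixed; origin at the centre of its underside. The scroll lies on its half nearer the robot.
- leaf: Flat gilt leaf fragment, 70 x 52 x 13, on the far half of the pad; to be left where it is. Origin under its centre.
- cork_block: Cork sanding block 45 x 60 x 26 on the far half of the pad; to be left where it is. Origin under its centre.

How it is judged:
On the way, in this order (a step that is already met when the one before it is completed fails the run):
1. the latch lever is flipped up and over, past 1.6 rad (value of joint latch above 1.6 rad), for 0.1 s.
2. the lid is swung back past 1.7 rad (value of joint lid above 1.7 rad), for 0.2 s.
At the end, for the whole second after the job is handed in: The scroll lies at rest, right side up and flat (within 0.12 rad) on the foam of the empty tray, its underside within 5 mm of the foam's top and its centre within 60 mm (case x) and 50 mm (case y) of the tray's; the lid stands open beyond 1.7 rad and the latch lever has not gone back below 1.2 rad (value of joint latch above 1.2 rad and value of joint lid above 1.7 rad and z of scroll in the frame of tray_free between 0.011 and 0.021 m and x of scroll in the frame of tray_free between -0.06 and 0.06 m and y of scroll in the frame of tray_free between -0.05 and 0.05 m and angle between scroll's own z axis and vertical below 0.12 rad and linear speed of scroll below 0.02 m/s); the robot touches nothing.
It fails at once if the scroll is let fall (faster than 0.6 m/s with no finger on it) (contact force between the fingers and scroll below 0.05 N and linear speed of scroll above 0.6 m/s).
It fails at once if the scroll is tipped by more than 0.6 rad (angle between scroll's own z axis and vertical above 0.6 rad).
It fails at once if the leaf or the cork block is pushed more than 30 mm (distance of any of leaf, cork_block from where it was at the start of the episode above 0.03 m).
It also fails if it takes over 72 s, if anything falls off the work surface, if the arm or the gripper's body presses on something with over 40 N, if the wrist force passes 120 N, or if a joint passes its speed limit or range.

ROBOT

A 7-joint arm with a two-finger parallel gripper is mounted at the origin on the work surface. World frame = base frame: x ahead of the robot, y to its left, z up, the work surface at z = 0. Lengths are in m, angles in rad, forces in N, time in s.
With the tool pointing down it reaches from about 0.425 to 0.95 m from the base axis. Payload 16.7 kg.
Tool frame: the origin (TCP) lies on the mounting face of the last link; the fingertips stand 199 mm ahead of it and the grasp point (between the pads) lies 180 mm ahead of it (manip.grip_point_offset is the distance from the TCP to the grasp point, in m); z points along the fingers, y is the line along which they close (so a half turn about z gives the same grasp; the last joint's range is limited). The gripper opens to 94 mm and grips with 3 to 60 N. Pads are 16 mm wide; open, the fingers measure 119 mm over their backs; the gripper's body (75 mm by 177 mm) begins 78 mm behind the grasp point.
Start: joints at [-1.296, 0.426, 0.074, 1.606, -0.034, 1.111, -0.067], TCP at [0.278, 0.615, 0.405] pointing down, gripper open.
Joint ranges: [-2.85, 2.85], [-0.5, 2.14], [-1.23, 1.37], [0.21, 2.46], [-1.02, 4.16], [0.16, 2.05], [-2.73, 2.73]. Speed limits (rad/s): [1.89, 1.89, 2.39, 2.39, 3.01, 3.01, 3.01].

INTERFACE

Orientations are given as a 3x3 rotation matrix whose columns are the frame's x, y, z axes.
In Python, from station import manip, viewer, sign_off gives the robot as it stands. The module is installed in compiled form; this text tells all that it offers.
- The arm moves only by the tool step_arm, never from a script. Its argument "plan" is a list of rows, each a list of 3 entries, a list of its own where there are three numbers: the shift along the tool's x, y, z in cm, then the turn, a rotation vector about the tool's x, y, z in degrees, then the finger opening in cm, from 0 to 9.4. A call has 1 to 5 rows; each row shifts and turns the commanded pose from where the row before left it, along the tool's axes as they then stand; what a row does not reach is not made up. A row lasts 1/8 s, in which the tool goes at most 62.5 mm and 10.7 degrees, less where a joint would pass 70% of its speed; a pose out of reach is approached as far as the arm can. A call is refused whole if a number of a shift passes 6.25 or a number of a turn 10.7, either way. A call with a gripper value outside its range is refused whole. The fingers move at their own pace and stop on an object; the grip force is fixed at half the most. Time passes only in rows, so rows that do not move let the fingers close. It gives the time, the measured TCP pose, the force, the opening and the grip force at its end, in the units of the state.
- manip.state(): the state, without advancing time (a new reading comes with each control period).
- viewer.camera(name): name is "side" or "top" or "wrist"; returns the picture (420x560x3 uint8, blue, green, red); there is no depth.
- viewer.camera_params(name): a dict with "mtx" (3x3 intrinsics, pixels), "R" (3x3) and "t" (3): a world point X has camera coordinates R X + t. Camera axes: x right, y down, z forward; pixel columns grow to the right and rows downward; lengths in m; the calibration is good to about 2 mm. A picture is of the moment at which its call begins: read the wrist's pose just before it. camera_params takes no time and is no camera call; for the wrist camera it gives the pose at the moment of the call.
- sign_off(): hands the job in; it is judged then, once.
The state is a dict: "time": time; "joint_positions": joint angles; "qd": joint speeds; "joint_torque": joint torques, N m; "ee_pos": TCP position; "tool_rot": TCP orientation; "ft_force": force on the tool from outside, world axes, zero at the start; "wrist_torque": the same for the moment, N m; "gripper_width": opening from 0.0 (shut) to 1.0 (fully open); "grasp_force": force on a finger pad.
Only numpy, scipy, OpenCV 4.12 (cv2) and the standard library are available. Lean on these libraries where they do the work, as an engineer would, in place of code of your own. Each camera call takes 0.05 s, during which the arm holds its last target. There are 200 camera calls.

## Working session

There is one attempt and no reset: what is moved stays moved. The work goes in short steps, Python scripts to look and compute and a tool call to move; the robot and the scene stay as the last step left them, time stands still between calls to the robot, and variables do not carry over. Pictures are saved under pics/ and viewed, at most 10 in all, crops included, and the job is handed in when it is done.

Besides the shell and the picture viewer there is one more tool, called in YAML: its name, and indented under it one key for each argument. step_arm: Moves the arm, as the interface text tells. Its arguments: {"type":"object","properties":{"plan":{"type":"array"}},"required":["plan"]}

```bash
mkdir -p pics; python3 - <<'E'
from station import manip, viewer
import cv2, numpy as np
np.set_printoptions(precision=4,suppress=True)
s=manip.state(); print(s['time'],s['ee_pos'],s['tool_rot'],s['gripper_width'])
for n in ['side','top']:
    im=viewer.camera(n); cv2.imwrite(f'pics/{n}0.png',cv2.resize(im,None,fx=1.4,fy=1.4,interpolation=cv2.INTER_CUBIC))
    cv2.imwrite(f'pics/{n}0raw.png',im)
    p=viewer.camera_params(n); print(n,p['mtx'],p['R'],p['t'], 'C',-np.array(p['R']).T@p['t'])
E
```

```text
0.0 [0.2781 0.6148 0.404 ] [[-0.9111  0.4122 -0.0005]
 [ 0.4122  0.9111 -0.0012]
 [-0.0001 -0.0013 -1.    ]] 0.9998113463916609
side [[392.1514   0.     277.281 ]
 [  0.     392.1514 210.8161]
 [  0.       0.       1.    ]] [[ 0.9507 -0.3102 -0.0068]
 [-0.2303 -0.6908 -0.6854]
 [ 0.2079  0.6531 -0.7281]] [-0.5294  0.1589  0.795 ] C [ 0.3746 -0.5736  0.6842]
top [[505.1694   0.     284.1221]
 [  0.     505.1694 210.3471]
 [  0.       0.       1.    ]] [[-0.0082 -1.      0.0038]
 [-0.9939  0.0077 -0.1099]
 [ 0.1099 -0.0047 -0.9939]] [-0.0306  0.5468  1.0067] C [ 0.4326 -0.0301  1.0608]
```

View pics/top0.png

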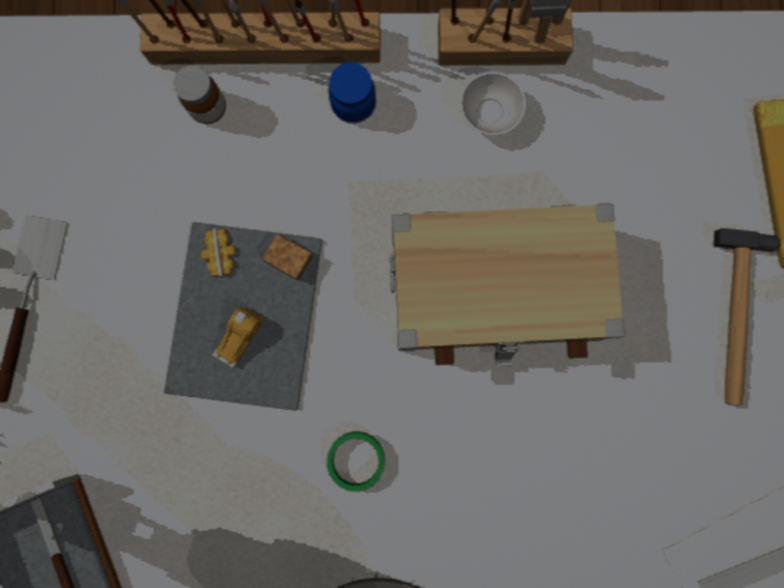

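View pics/side0.png

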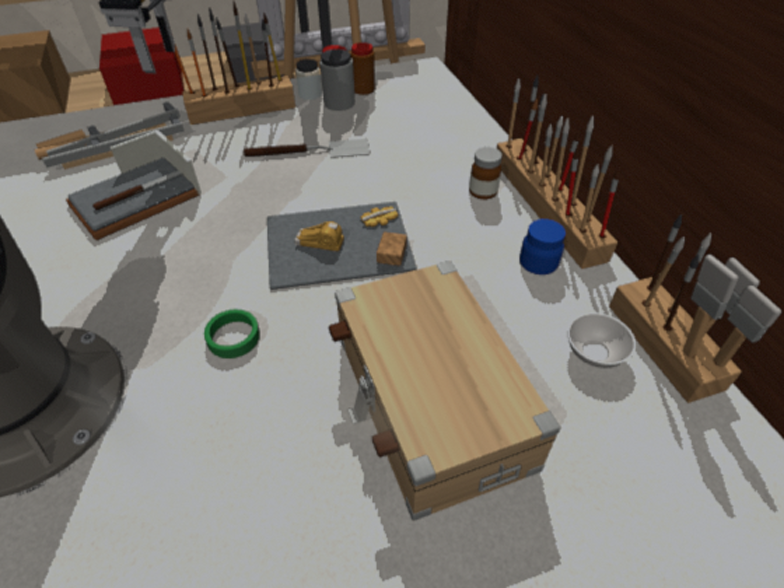

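Top view (x1.4 px): lid corners are (393,214), (612,205), (622,336), (400,347). The lift blocks are at (444,355) and (577,348), the latch at (506,350). The scroll runs from its volute at about (246,316) to its tail at about (226,358), with the leaf at (218,252) and the cork at (287,256). The side view agrees.

```bash
cat > h.py <<'E'
import numpy as np, cv2
from station import manip, viewer
np.set_printoptions(precision=4,suppress=True)
def back(n,uv,z,par=None):
    p=par or viewer.camera_params(n); R=np.array(p['R']);C=-R.T@np.array(p['t'])
    d=R.T@np.linalg.solve(np.array(p['mtx']),[uv[0],uv[1],1.]); return C+d*(z-C[2])/d[2]
def proj(n,X,par=None):
    p=par or viewer.camera_params(n); c=np.array(p['R'])@np.array(X)+np.array(p['t']); q=np.array(p['mtx'])@c; return q[:2]/q[2]
E
python3 - <<'E'
from h import *
for nm,z,l in [('lid',.118,[(393,214),(612,205),(622,336),(400,347)]),('blk',.109,[(444,364),(577,357)]),('lat',.07,[(506,350)]),('pad',.008,[(192,223),(322,238),(298,410),(166,394)]),('scroll',.008,[(214,356),(237,366)]),('scr30',.045,[(246,318),(240,330)]),('leaf',.02,[(218,252)]),('cork',.034,[(287,252)])]:
    for u in l: print(nm,back('top',np.array(u)/1.4,z))
im=cv2.imread('pics/top0raw.png')
a=cv2.resize(im[205:275,140:200],None,fx=6,fy=6,interpolation=cv2.INTER_CUBIC)
b=cv2.resize(im[235:265,275:450],None,fx=4.5,fy=6,interpolation=cv2.INTER_CUBIC)
im=cv2.imread('pics/side0raw.png')
c=cv2.resize(im[145:195,190:300],None,fx=3.8,fy=3.8,interpolation=cv2.INTER_CUBIC)
o=np.zeros((600,800,3),np.uint8); o[:420,:360]=a; o[420:600,:787]=b; o[:190,365:783]=c
d=cv2.resize(im[230:325,230:300],None,fx=2.4,fy=2.4,interpolation=cv2.INTER_CUBIC); o[190:190+228,365:365+168]=d
cv2.imwrite('pics/crop1.png',o)
E
```

```text
lid [ 0.6469 -0.029   0.118 ]
lid [ 0.6572 -0.3273  0.118 ]
lid [ 0.4788 -0.3333  0.118 ]
lid [ 0.4665 -0.037   0.118 ]
blk [ 0.4437 -0.0958  0.109 ]
blk [ 0.4516 -0.2745  0.109 ]
lat [ 0.4629 -0.1855  0.07  ]
pad [0.6602 0.2753 0.008 ]
pad [0.6357 0.0786 0.008 ]
pad [0.3793 0.113  0.008 ]
pad [0.4042 0.3075 0.008 ]
scroll [0.4594 0.238  0.008 ]
scroll [0.4444 0.2037 0.008 ]
scr30 [0.5126 0.1837 0.045 ]
scr30 [0.4954 0.192  0.045 ]
leaf [0.6134 0.2321 0.02  ]
cork [0.6102 0.1273 0.034 ]Traceback (most recent call last):
  File "<stdin>", line 9, in <module>
ValueError: could not broadcast input array from shape (180,788,3) into shape (180,787,3)
```

```bash
python3 - <<'E'
from h import *
im=cv2.imread('pics/top0raw.png')
a=cv2.resize(im[210:270,145:195],None,fx=9,fy=9,interpolation=cv2.INTER_CUBIC)
im=cv2.imread('pics/side0raw.png')
c=cv2.resize(im[150:185,205:250],None,fx=7,fy=7,interpolation=cv2.INTER_CUBIC)
o=np.zeros((540,780,3),np.uint8); o[:540,:450]=a; o[:245,455:770]=c
cv2.imwrite('pics/crop1.png',o)
E
```

```text
(no output)
```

View pics/crop1.png

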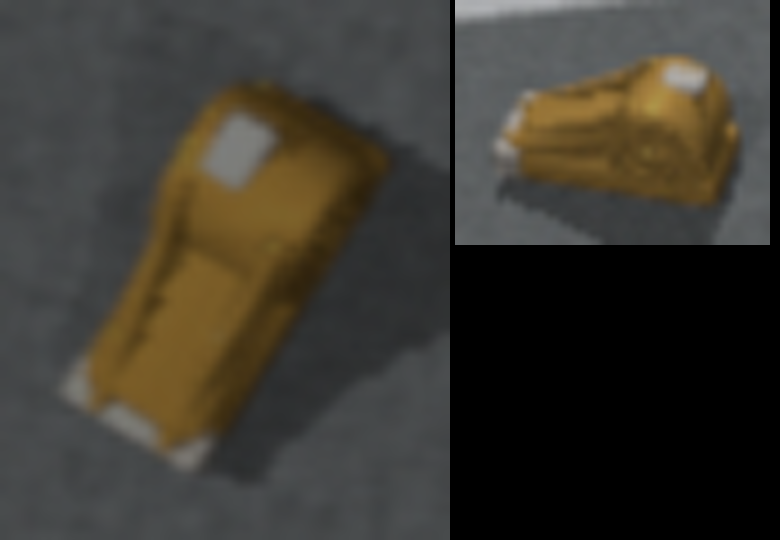

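The crop shows the scroll from above. The tail end runs from crop px (62,392) to (188,470), and the bottom corner at the volute end is (390,160). The volute points up and to the right, towards world +x/-y.

```bash
cat >> h.py <<'E'
CC=np.array([.5624,-.1817,0]); YAW=.038
Rc=np.array([[np.cos(YAW),-np.sin(YAW),0],[np.sin(YAW),np.cos(YAW),0],[0,0,1]])
def case(x,y,z): return CC+Rc@np.array([x,y,z])/1000
def tool(ang,tilt=0): # pointing down, tool y at world angle ang (deg)
    a=np.radians(ang); y=np.array([np.cos(a),np.sin(a),0]); z=np.array([0,0,-1.]); return np.column_stack([np.cross(y,z),y,z])
def go(G,Rt=None,pre=''):
    "shift (cm, tool axes now) and rotvec (deg) to put grasp point at G"
    from scipy.spatial.transform import Rotation as Ro
    s=manip.state(); R=np.array(s['tool_rot']); Rt=R if Rt is None else Rt
    T=np.array(G)-Rt[:,2]*.18; d=R.T@(T-np.array(s['ee_pos']))*100
    print(pre,'shift',d.round(2),'rows',np.linalg.norm(d)/6.25,'rot',np.degrees(Ro.from_matrix(R.T@Rt).as_rotvec()).round(2))
E
python3 - <<'E'
from h import *
f=lambda u,v,z:back('top',(u/9+145,v/9+210),z)
t1,t2,h=f(62,392,.012),f(188,470,.012),f(390,160,.012)
tm=(t1+t2)/2; print(t1,t2,h,'w',np.linalg.norm(t1-t2),'L',np.linalg.norm(h-t2))
x=h-t2; ang=np.degrees(np.arctan2(x[1],x[0])); y=t1-t2; print('ang',ang,np.degrees(np.arctan2(y[1],y[0])))
print('centre',(t1+h)/2)
print('manip.off',manip.grip_point_offset)
go(case(-105,0,43+120),tool(92.2),'above latch')
print(case(-105,0,43),case(-105,90,103))
print(tool(92.2))
E
```

```text
[0.4608 0.239  0.012 ] [0.4428 0.2098 0.012 ] [0.5136 0.1644 0.012 ] w 0.034356243158604735 L 0.08416241986762674
ang -32.62621762015553 58.285872132420295
centre [0.4872 0.2017 0.012 ]
manip.off 0.1804
above latch shift [-49.34 -65.54   6.18] rows 13.16268062754617 rot [ -0.06  -0.01 -26.54]
[ 0.4575 -0.1857  0.043 ] [ 0.4541 -0.0958  0.103 ]
[[-0.9993 -0.0384  0.    ]
 [-0.0384  0.9993  0.    ]
 [-0.      0.     -1.    ]]
```

step_arm:
  plan:
    - [[-6,0,0],[0,0,-8.85],5]
    - [[-6,0,0],[0,0,-8.85],5]
    - [[-4,-4,0],[0,0,-8.85],5]
    - [[0,-6,0],[0,0,0],5]
    - [[0,-6,0],[0,0,0],5]

```text
time: 0.72
ee_pos: [0.4308, 0.4078, 0.404]
tool_rot: [[-0.999, -0.038, -0.001], [-0.038, 0.999, -0.001], [0.001, -0.001, -1.0]]
ft_force: [1.0, 0.1, -0.1]
gripper_width: 0.541
grasp_force: 0.0
```

step_arm:
  plan:
    - [[0,-6,0],[0,0,0],4]
    - [[0,-6,0],[0,0,0],4]
    - [[0,-6,0],[0,0,0],4]
    - [[0,-6,0],[0,0,0],4]
    - [[0,-6,0],[0,0,0],4]

```text
time: 1.35
ee_pos: [0.4416, 0.1082, 0.4047]
tool_rot: [[-0.999, -0.039, 0.0], [-0.039, 0.999, 0.0], [-0.0, 0.0, -1.0]]
ft_force: [0.8, -0.3, -0.2]
gripper_width: 0.422
grasp_force: 0.0
```

step_arm:
  plan:
    - [[0,-6,0],[0,0,0],4]
    - [[0,-6,0],[0,0,0],4]
    - [[0,-6,0],[0,0,0],4]
    - [[0,-5,0],[0,0,0],4]
    - [[0,0,0],[0,0,0],4]

```text
time: 1.98
ee_pos: [0.4503, -0.1229, 0.4047]
tool_rot: [[-0.999, -0.033, -0.0], [-0.033, 0.999, -0.001], [0.0, -0.001, -1.0]]
ft_force: [0.5, 1.2, -0.2]
gripper_width: 0.426
grasp_force: 0.0
```

```bash
python3 - <<'E'
from h import *
go(case(-105,0,43+70),tool(92.2),'above latch'); s=manip.state(); print(s['joint_positions'],s['gripper_width'],s['ft_force'],s['time'])
E
```

```text
above latch shift [-0.51 -6.29 11.17] rows 2.0524868203248663 rot [-0.04 -0.01 -0.3 ]
[-0.2971  0.0739  0.4524  2.0769 -0.0375  0.9985  1.7785] 0.4257124107539597 [ 0.4651  1.1891 -0.2304] 1.975
```

step_arm:
  plan:
    - [[-0.2,-3.1,4],[0,0,-0.3],4]
    - [[-0.2,-3.1,4],[0,0,0],4]
    - [[-0.1,0,3],[0,0,0],4]
    - [[0,0,0],[0,0,0],4]

```text
time: 2.48
ee_pos: [0.4578, -0.1807, 0.293]
tool_rot: [[-0.999, -0.044, -0.004], [-0.044, 0.999, 0.0], [0.004, 0.001, -1.0]]
ft_force: [0.1, 0.6, 0.7]
gripper_width: 0.425
grasp_force: 0.0
```

```bash
python3 - <<'E'
from h import *
go(case(-105,0,43+70),tool(92.2)); p=viewer.camera_params('wrist'); im=viewer.camera('wrist'); cv2.imwrite('pics/w1.png',cv2.resize(im,None,fx=1.4,fy=1.4))
for q in [case(-98,0,74),case(-90,0,118),case(-105,90,103),case(-105,-90,103),case(-105,0,43)]: print(proj('wrist',q,p)*1.4)
E
```

```text
shift [ 0.06 -0.5   0.  ] rows 0.08008171416595199 rot [ 0.03 -0.25  0.32]
[381.4561 355.5419]
[379.1665 419.1461]
[597.4493 368.7662]
[162.2769 366.1837]
[382.6148 321.1009]
```

View pics/w1.png

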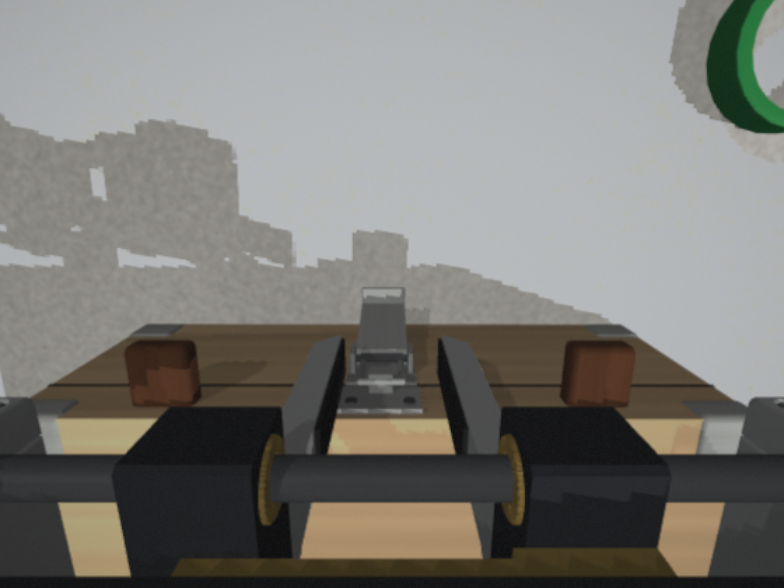

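The wrist view agrees with the model: lever middle at (383,321), lift blocks at (163,372) and (598,372), all within about 5 px. Next: correct the y error, descend and pinch.

step_arm:
  plan:
    - [[0.05,-0.5,0],[0,0,0.3],4]
    - [[0,0,0],[0,0,0],4]
    - [[0,0,3],[0,0,0],4]
    - [[0,0,3],[0,0,0],4]
    - [[0,0,0],[0,0,0],4]

```text
time: 3.15
ee_pos: [0.4577, -0.1862, 0.234]
tool_rot: [[-0.999, -0.039, -0.002], [-0.039, 0.999, 0.0], [0.002, 0.0, -1.0]]
ft_force: [0.8, 0.0, 0.6]
gripper_width: 0.428
grasp_force: 0.0
```

```bash
python3 - <<'E'
from h import *
go(case(-105,0,53),tool(92.2)); s=manip.state(); print(s['ft_force'])
ph=.222
for th in [.3,.6,.9,1.2,1.5,1.8,2.1,2.4]: print(th,np.array([-98-32*np.sin(ph+th)+105, 74-32*np.cos(ph+th)-43])/10)
E
```

```text
shift [0.02 0.05 0.1 ] rows 0.018645875405909545 rot [ 0.03 -0.13  0.01]
[0.7569 0.0329 0.5776]
0.3 [-0.8956  0.3262]
0.6 [-1.644   0.9216]
0.9 [-2.1831  1.7116]
1.2 [-2.4646  2.6256]
1.5 [-2.4635  3.582 ]
1.8 [-2.1798  4.4954]
2.1 [-1.6388  5.2841]
2.4 [-0.8889  5.8777]
```

step_arm:
  plan:
    - [[0,0,0],[0,0,0],2]
    - [[0,0,0],[0,0,0],2]
    - [[0,0,0],[0,0,0],2]

```text
time: 3.52
ee_pos: [0.4586, -0.1855, 0.2359]
tool_rot: [[-0.999, -0.04, 0.001], [-0.04, 0.999, 0.001], [-0.001, 0.001, -1.0]]
ft_force: [-1.6, 7.8, 6.8]
gripper_width: 0.257
grasp_force: 30.0
```

step_arm:
  plan:
    - [[0.9,0,-0.33],[0,0,0],2]
    - [[0.75,0,-0.6],[0,0,0],2]
    - [[0.54,0,-0.79],[0,0,0],2]
    - [[0,0,0],[0,0,0],2]

```text
time: 4.03
ee_pos: [0.4358, -0.1865, 0.2529]
tool_rot: [[-0.999, -0.039, 0.0], [-0.039, 0.999, 0.001], [-0.0, 0.001, -1.0]]
ft_force: [-0.9, 4.7, -2.7]
gripper_width: 0.246
grasp_force: 30.0
```

step_arm:
  plan:
    - [[0.28,0,-0.91],[0,0,0],2]
    - [[0,0,-0.96],[0,0,0],2]
    - [[-0.28,0,-0.91],[0,0,0],2]
    - [[0,0,0],[0,0,0],2]

```text
time: 4.53
ee_pos: [0.4355, -0.1867, 0.2807]
tool_rot: [[-0.999, -0.039, -0.001], [-0.039, 0.999, 0.002], [0.001, 0.002, -1.0]]
ft_force: [-5.5, 5.4, 0.2]
gripper_width: 0.23
grasp_force: 30.0
```

step_arm:
  plan:
    - [[-0.54,0,-0.79],[0,0,0],2]
    - [[-0.75,0,-0.6],[0,0,0],2]
    - [[0,0,0],[0,0,0],2]
    - [[0,0,0],[0,0,0],2]

```text
time: 5.03
ee_pos: [0.4484, -0.1862, 0.2944]
tool_rot: [[-0.999, -0.039, -0.001], [-0.039, 0.999, 0.002], [0.001, 0.002, -1.0]]
ft_force: [-5.6, 6.1, 4.0]
gripper_width: 0.218
grasp_force: 17.7
```

```bash
python3 - <<'E'
from h import *
p=viewer.camera_params('wrist'); im=viewer.camera('wrist'); sd=viewer.camera('side')
o=np.zeros((560,780,3),np.uint8); o[:420,:560]=im; c=cv2.resize(sd[215:315,215:305],None,fx=2.4,fy=2.4,interpolation=cv2.INTER_CUBIC); o[:240,562:778]=c
cv2.imwrite('pics/w2.png',o[:420]); print(manip.state()['ee_pos'])
E
```

```text
[ 0.4484 -0.1862  0.2944]
```

View pics/w2.png

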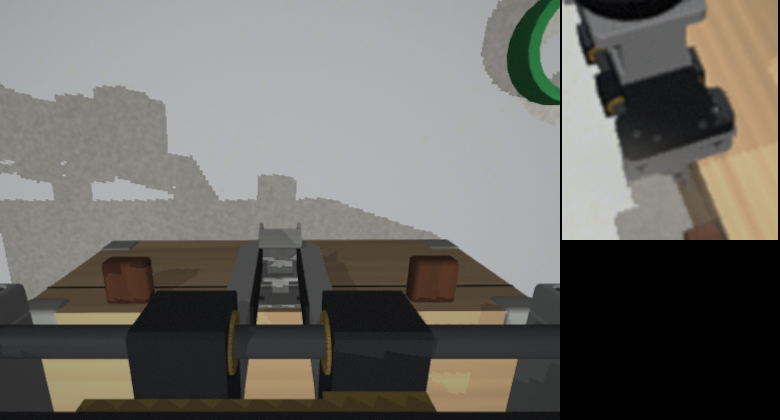

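The picture shows the lever raised between the fingers, seen end-on, with its lip at about (280,238). I'll estimate its angle.

```bash
python3 - <<'E'
from h import *
for th in np.arange(0,2.8,.3):
    ph=.222+th
    print(round(th,1),[proj('wrist',case(-98-r*np.sin(ph),y,74-r*np.cos(ph))).round(0) for r,y in((47,12),(47,-12),(32,0))])
s=manip.state(); print(s['gripper_width'],s['grasp_force'],s['ft_force'])
go(case(-105-(-.9)*10*-1,0,0)); print(Rc.T@(np.array(s['ee_pos'])-[0,0,.1804]-CC))
E
```

```text
0.0 [array([294., 229.]), array([265., 229.]), array([280., 239.])]
0.3 [array([295., 216.]), array([265., 216.]), array([280., 230.])]
0.6 [array([296., 205.]), array([264., 205.]), array([280., 223.])]
0.9 [array([297., 198.]), array([263., 198.]), array([280., 219.])]
1.2 [array([298., 197.]), array([262., 197.]), array([280., 219.])]
1.5 [array([299., 202.]), array([261., 202.]), array([280., 223.])]
1.8 [array([301., 214.]), array([260., 214.]), array([280., 232.])]
2.1 [array([302., 234.]), array([259., 234.]), array([280., 245.])]
2.4 [array([302., 258.]), array([258., 258.]), array([280., 261.])]
2.7 [array([303., 285.]), array([258., 285.]), array([280., 277.])]
0.21483176854799058 17.888256032019854 [-6.3066  7.8285  3.5073]
 shift [-0.04 -0.02 11.44] rows 1.8298544085559454 rot [0. 0. 0.]
[-0.1141 -0.0002  0.114 ]
```

Lip width and row put the latch at about 2.1 rad, so it is over. Release it, rise, and move to the left lift block.

step_arm:
  plan:
    - [[0,0,0],[0,0,0],4.5]
    - [[0,0,0],[0,0,0],4.5]
    - [[0,0,-5.1],[0,0,0],4.5]
    - [[-0.4,4.5,0],[0,0,0],4.5]
    - [[-0.5,4.5,0],[0,0,0],4.5]

```text
time: 5.75
ee_pos: [0.4548, -0.0959, 0.3457]
tool_rot: [[-0.999, -0.037, 0.002], [-0.037, 0.999, -0.0], [-0.002, -0.0, -1.0]]
ft_force: [1.3, 0.8, -0.6]
gripper_width: 0.477
grasp_force: 0.0
```

step_arm:
  plan:
    - [[0,0,0],[0,0,0],4.5]

```text
time: 5.88
ee_pos: [0.4551, -0.0939, 0.3452]
tool_rot: [[-0.999, -0.043, 0.001], [-0.043, 0.999, 0.001], [-0.001, 0.001, -1.0]]
ft_force: [0.3, -0.4, -0.4]
gripper_width: 0.481
grasp_force: 0.0
```

```bash
python3 - <<'E'
from h import *
go(case(-105,90,111),tool(92.2))
p=viewer.camera_params('wrist'); im=viewer.camera('wrist'); cv2.imwrite('pics/w3.png',im)
print(proj('wrist',case(-105,90,103),p),manip.state()['ft_force'])
E
```

```text
shift [ 0.11 -0.18  5.42] rows 0.8672503285610743 rot [0.03 0.07 0.25]
[277.454  230.4531] [-0.514  -1.099  -0.4027]
```

View pics/w3.png

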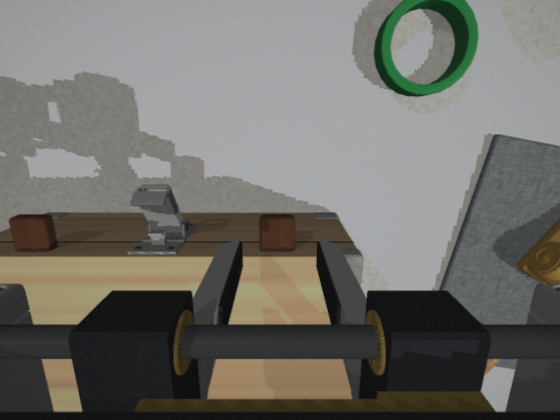

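The lever stays out and up (lip at about (152,195)). The left block is at (277,232), as predicted. I'll descend, check the lever angle and pinch.

step_arm:
  plan:
    - [[0.1,-0.18,2.5],[0,0,0.2],4.5]
    - [[0,0,2.9],[0,0,0],4.5]
    - [[0,0,0],[0,0,0],4.5]

```text
time: 6.3
ee_pos: [0.4531, -0.0993, 0.2896]
tool_rot: [[-0.999, -0.033, -0.003], [-0.033, 0.999, -0.001], [0.003, -0.001, -1.0]]
ft_force: [1.3, -0.2, 0.1]
gripper_width: 0.481
grasp_force: 0.0
```

```bash
python3 - <<'E'
from h import *
go(case(-105,90,111),tool(92.2)); print(manip.state()['ft_force'])
# lever angle in w3 : use the pose then
p=viewer.camera_params('wrist'); s=manip.state(); R=np.array(p['R']); 
C=-R.T@np.array(p['t'])+np.array([.4551,-.0939,.3452])-np.array(s['ee_pos']); q=dict(p); q['t']=-R@C
for th in (1.2,1.5,1.8,2.1,2.4):
    ph=.222+th; print(th,[proj('',case(-98-47*np.sin(ph),y,74-47*np.cos(ph)),q).round(0) for y in (12,-12)])
for th in np.arange(0,1.81,.1):
    b=np.array([-195*np.cos(th)+13*np.sin(th),195*np.sin(th)+13*np.cos(th)]); 
    if th: print(round(th,1),((b-o)/10*[-1,-1]).round(2))
    o=b
E
```

```text
shift [-0.11  0.35 -0.14] rows 0.0624430021931034 rot [-0.04 -0.17 -0.28]
[ 1.2569 -0.234   0.0916]
1.2 [array([182., 172.]), array([153., 172.])]
1.5 [array([177., 174.]), array([146., 174.])]
1.8 [array([172., 183.]), array([139., 183.])]
2.1 [array([167., 197.]), array([133., 197.])]
2.4 [array([164., 215.]), array([130., 215.])]
0.1 [-0.23 -1.94]
0.2 [-0.42 -1.91]
0.3 [-0.61 -1.86]
0.4 [-0.79 -1.79]
0.5 [-0.96 -1.7 ]
0.6 [-1.13 -1.59]
0.7 [-1.28 -1.47]
0.8 [-1.42 -1.34]
0.9 [-1.55 -1.19]
1.0 [-1.66 -1.03]
1.1 [-1.76 -0.86]
1.2 [-1.83 -0.68]
1.3 [-1.89 -0.49]
1.4 [-1.93 -0.3 ]
1.5 [-1.95 -0.11]
1.6 [-1.95  0.09]
1.7 [-1.93  0.28]
1.8 [-1.89  0.48]
```

step_arm:
  plan:
    - [[-0.1,0.35,-0.1],[0,0.1,-0.2],4.5]
    - [[0,0,0],[0,0,0],2]
    - [[0,0,0],[0,0,0],2]
    - [[0,0,0],[0,0,0],2]

```text
time: 6.8
ee_pos: [0.4548, -0.0951, 0.2922]
tool_rot: [[-0.999, -0.038, -0.001], [-0.038, 0.999, -0.0], [0.001, -0.0, -1.0]]
ft_force: [-1.8, -2.9, 6.9]
gripper_width: 0.273
grasp_force: 30.0
```

step_arm:
  plan:
    - [[-0.23,0,-1.94],[0,0,0],2]
    - [[-0.42,0,-1.91],[0,0,0],2]
    - [[-0.61,0,-1.86],[0,0,0],2]
    - [[0,0,0],[0,0,0],2]

```text
time: 7.3
ee_pos: [0.4672, -0.0946, 0.3494]
tool_rot: [[-0.999, -0.039, -0.001], [-0.039, 0.999, -0.0], [0.001, -0.0, -1.0]]
ft_force: [-1.7, -3.4, -2.7]
gripper_width: 0.278
grasp_force: 30.0
```

Rising freely (about 3 N).

step_arm:
  plan:
    - [[-0.79,0,-1.79],[0,0,0],2]
    - [[-0.96,0,-1.7],[0,0,0],2]
    - [[-1.13,0,-1.59],[0,0,0],2]
    - [[-1.28,0,-1.47],[0,0,0],2]
    - [[-1.42,0,-1.34],[0,0,0],2]

```text
time: 7.92
ee_pos: [0.5231, -0.0923, 0.4272]
tool_rot: [[-0.999, -0.038, -0.003], [-0.038, 0.999, -0.0], [0.003, -0.0, -1.0]]
ft_force: [2.1, -2.5, -7.2]
gripper_width: 0.274
grasp_force: 30.0
```

step_arm:
  plan:
    - [[-1.55,0,-1.19],[0,0,0],2]
    - [[-1.66,0,-1.03],[0,0,0],2]
    - [[-1.76,0,-0.86],[0,0,0],2]
    - [[-1.83,0,-0.68],[0,0,0],2]
    - [[-1.89,0,-0.49],[0,0,0],2]

```text
time: 8.55
ee_pos: [0.6103, -0.0887, 0.4695]
tool_rot: [[-0.999, -0.039, -0.003], [-0.039, 0.999, 0.0], [0.003, 0.0, -1.0]]
ft_force: [-1.5, -0.8, -0.5]
gripper_width: 0.271
grasp_force: 30.0
```

```bash
python3 - <<'E'
from h import *
th=1.3
go(case(90-195*np.cos(th)+13*np.sin(th),90,90+195*np.sin(th)+13*np.cos(th)+8),tool(92.2)); s=manip.state(); print(s['ft_force'],s['gripper_width'],s['joint_positions'])
E
```

```text
shift [ 0.11 -0.11  0.01] rows 0.024933656828629917 rot [ 0.03 -0.17  0.01]
[-1.4858 -0.7797 -0.481 ] 0.2708244163348203 [-0.336   0.3001  0.4768  1.6858 -0.1464  1.1941  1.7864]
```

step_arm:
  plan:
    - [[-1.93,0,-0.3],[0,0,0],2]
    - [[-1.95,0,-0.11],[0,0,0],2]
    - [[-1.95,0,0.05],[0,0,0],2]
    - [[-1.9,0,0.2],[0,0,0],2]
    - [[0,0,0],[0,0,0],2]

```text
time: 9.18
ee_pos: [0.6885, -0.0852, 0.4706]
tool_rot: [[-0.999, -0.039, -0.001], [-0.039, 0.999, -0.0], [0.001, -0.0, -1.0]]
ft_force: [0.4, 2.1, 3.9]
gripper_width: 0.269
grasp_force: 30.0
```

step_arm:
  plan:
    - [[0,0,0],[0,0,0],5]
    - [[0,0,0],[0,0,0],5]
    - [[0,0,-5],[0,0,0],5]
    - [[0,0,-4],[0,0,0],6]
    - [[0,0,0],[0,0,0],6]

```text
time: 9.8
ee_pos: [0.6874, -0.0863, 0.5645]
tool_rot: [[-0.999, -0.038, 0.003], [-0.038, 0.999, -0.0], [-0.003, -0.0, -1.0]]
ft_force: [-0.0, -0.4, -0.5]
gripper_width: 0.64
grasp_force: 0.0
```

```bash
python3 - <<'E'
from h import *
s=manip.state(); print(s['ft_force'],s['ee_pos'],s['time'])
tp=viewer.camera('top'); sd=viewer.camera('side'); cv2.imwrite('pics/top2raw.png',tp)
o=np.zeros((420,784,3),np.uint8); o[:,:392]=tp[60:270,250:446].repeat(2,0).repeat(2,1); o[:,392:]=sd[100:310,200:396].repeat(2,0).repeat(2,1)
cv2.imwrite('pics/v4.png',o)
E
```

```text
[-0.0302 -0.3893 -0.4971] [ 0.6874 -0.0863  0.5645] 9.8
```

View pics/v4.png

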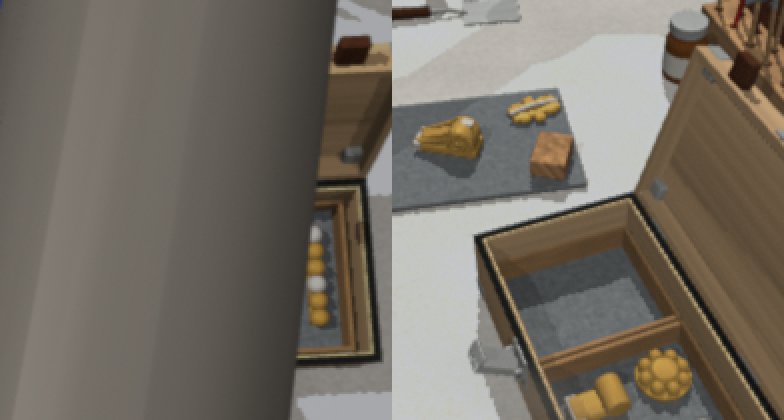

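The lid rests open and the free tray is the left one (case +y, foam empty). The scroll, leaf and cork haven't moved. On to the scroll.

step_arm:
  plan:
    - [[3.6,4.8,0],[0,0,0],7]
    - [[3.6,4.8,0],[0,0,0],7]
    - [[3.6,4.8,0],[0,0,0],7]
    - [[3.6,4.8,0],[0,0,0],7]
    - [[3.6,4.8,0],[0,0,0],7]

```text
time: 10.52
ee_pos: [0.4965, 0.1485, 0.5604]
tool_rot: [[-0.999, -0.039, -0.003], [-0.039, 0.999, -0.001], [0.003, -0.001, -1.0]]
ft_force: [0.6, 1.2, 0.7]
gripper_width: 0.747
grasp_force: 0.0
```

step_arm:
  plan:
    - [[1,3,4],[0,0,8.55],7]
    - [[0,0,6],[0,0,8.55],7]
    - [[0,0,6],[0,0,8.55],7]
    - [[0,0,5],[0,0,8.55],7]
    - [[0,0,0],[0,0,0],7]

```text
time: 11.15
ee_pos: [0.4853, 0.1762, 0.3483]
tool_rot: [[-0.849, 0.529, -0.008], [0.529, 0.849, -0.004], [0.005, -0.008, -1.0]]
ft_force: [0.1, 0.8, 0.8]
gripper_width: 0.743
grasp_force: 0.0
```

```bash
python3 - <<'E'
from h import *
go([.4974,.1953,.12],tool(58))
tp=viewer.camera('top'); p=viewer.camera_params('wrist'); im=viewer.camera('wrist'); cv2.imwrite('pics/w5.png',im)
x=np.array([.848,-.53,0]);y=np.array([.53,.848,0]);c=np.array([.4872,.2017,0])
for a,b,z in [(-42,18,8),(-42,-18,8),(42,18,8),(42,-18,8),(20,0,50)]: print(a,b,z,proj('wrist',c+x*a/1e3+y*b/1e3+[0,0,z/1e3],p))
E
```

```text
shift [-0.04  2.3   4.81] rows 0.8530212257556543 rot [-0.45 -0.26  0.06]
-42 18 8 [321.8622 147.4242]
-42 -18 8 [285.7895 147.2598]
42 18 8 [318.7631 227.4254]
42 -18 8 [285.033  227.2402]
20 0 50 [305.3677 219.0074]
```

View pics/w5.png

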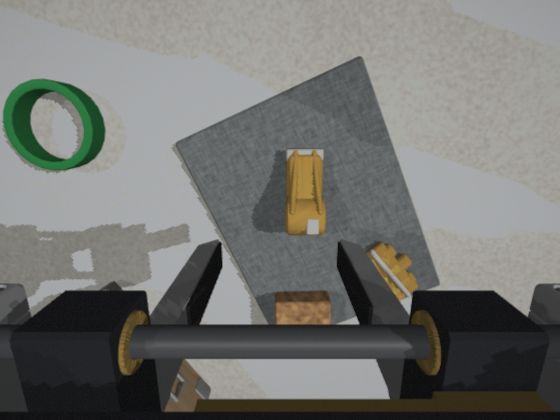

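Wrist view: the scroll is square to the fingers, tail corners at (286,150) and (324,150), volute end near row 236. That's within about 1-2 mm of the estimate. Descend and grasp.

step_arm:
  plan:
    - [[0,2.4,2.3],[-0.4,-0.2,0],7]
    - [[0,0,4.5],[0,0,0],7]
    - [[0,0,3.5],[0,0,0],7]
    - [[0,0,0],[0,0,0],7]

```text
time: 11.75
ee_pos: [0.5001, 0.1974, 0.2488]
tool_rot: [[-0.849, 0.528, 0.004], [0.528, 0.849, 0.004], [-0.001, 0.005, -1.0]]
ft_force: [0.4, -0.5, 0.7]
gripper_width: 0.746
grasp_force: 0.0
```

```bash
python3 - <<'E'
from h import *
go([.4979,.1961,.032],tool(58)); print(manip.state()['ft_force'])
E
```

```text
shift [ 0.12 -0.25  3.68] rows 0.5897075562992716 rot [0.29 0.08 0.14]
[ 0.4297 -0.4825  0.6579]
```

step_arm:
  plan:
    - [[0.1,-0.2,2],[0.2,0,0],7]
    - [[0,0,1.6],[0,0,0],7]
    - [[0,0,0],[0,0,0],5]
    - [[0,0,0],[0,0,0],3]
    - [[0,0,0],[0,0,0],3]

```text
time: 12.38
ee_pos: [0.4984, 0.1964, 0.2133]
tool_rot: [[-0.848, 0.53, 0.004], [0.53, 0.848, 0.002], [-0.002, 0.003, -1.0]]
ft_force: [-0.5, 0.1, 0.5]
gripper_width: 0.462
grasp_force: 0.0
```

step_arm:
  plan:
    - [[0,0,0],[0,0,0],3]
    - [[0,0,-1],[0,0,0],3]
    - [[0,0,-3],[0,0,0],3]
    - [[0,0,0],[0,0,0],3]

```text
time: 12.88
ee_pos: [0.4986, 0.1964, 0.2546]
tool_rot: [[-0.848, 0.53, 0.006], [0.53, 0.848, 0.003], [-0.003, 0.005, -1.0]]
ft_force: [0.2, 0.4, -1.9]
gripper_width: 0.383
grasp_force: 29.9
```

```bash
python3 - <<'E'
from h import *
T=case(0,69,0)
# scroll centre sits 12 mm along -scroll x from grasp; tool y stays at scroll y -> rotate to case yaw
from math import radians
x=np.array([np.cos(YAW),np.sin(YAW),0])
G=T+x*.012+[0,0,.056]
go(G,tool(92.2)); print(G,manip.state()['ft_force'])
E
```

```text
shift [-22.56 -22.32   1.82] rows 5.085301829465562 rot [  0.24   0.28 -34.19]
[ 0.5718 -0.1123  0.056 ] [ 0.2014  0.3548 -1.9246]
```

Held at 36 mm with the scroll's weight showing. Lift, turn to the case's heading and carry over.

step_arm:
  plan:
    - [[0,0,-5],[0,0,0],3]
    - [[0,0,-5],[0,0,-8],3]
    - [[0,0,0],[0,0,-9],3]
    - [[0,0,0],[0,0,-9],3]
    - [[0,0,0],[0,0,-8.2],3]

```text
time: 13.5
ee_pos: [0.4975, 0.1961, 0.3523]
tool_rot: [[-0.999, -0.044, 0.003], [-0.044, 0.999, 0.001], [-0.003, 0.001, -1.0]]
ft_force: [0.8, 0.1, -1.2]
gripper_width: 0.381
grasp_force: 29.9
```

step_arm:
  plan:
    - [[-1,-5,0],[0,0,0],3]
    - [[-1,-5,0],[0,0,0],3]
    - [[-1,-5,0],[0,0,0],3]
    - [[-1,-5,0],[0,0,0],3]
    - [[-1,-5,0],[0,0,0],3]

```text
time: 14.12
ee_pos: [0.5573, -0.0533, 0.3521]
tool_rot: [[-0.999, -0.039, 0.003], [-0.039, 0.999, 0.001], [-0.003, 0.001, -1.0]]
ft_force: [0.5, 0.1, -1.4]
gripper_width: 0.381
grasp_force: 29.9
```

step_arm:
  plan:
    - [[-1,-4,0],[0,0,0],3]
    - [[0,0,0],[0,0,0],3]

```text
time: 14.38
ee_pos: [0.5688, -0.0946, 0.352]
tool_rot: [[-0.999, -0.034, 0.003], [-0.034, 0.999, -0.0], [-0.003, -0.0, -1.0]]
ft_force: [0.4, 0.9, -1.0]
gripper_width: 0.382
grasp_force: 29.9
```

```bash
python3 - <<'E'
from h import *
G=case(12,69,55); go(G,tool(92.2)); s=manip.state(); print(s['ft_force'],s['gripper_width'])
im=viewer.camera('wrist'); sd=viewer.camera('side')
o=np.zeros((420,784,3),np.uint8); o[:300,:400]=cv2.resize(im,(400,300)); o[:,402:]=sd[100:310,200:391].repeat(2,0).repeat(2,1)
cv2.imwrite('pics/v6.png',o)
for q in [(-72,69,30),(72,69,30),(0,7,30),(0,131,30)]: print((proj('side',case(*q))-[200,100])*2+[402,0])
E
```

```text
shift [-0.21 -1.78 11.7 ] rows 1.8939199362409724 rot [-0.02  0.15 -0.26]
[ 0.3716  0.8527 -1.0469] 0.3819048814148158
[527.1198 325.4533]
[655.565  286.5048]
[616.2095 352.6198]
[571.3117 262.9333]
```

View pics/v6.png

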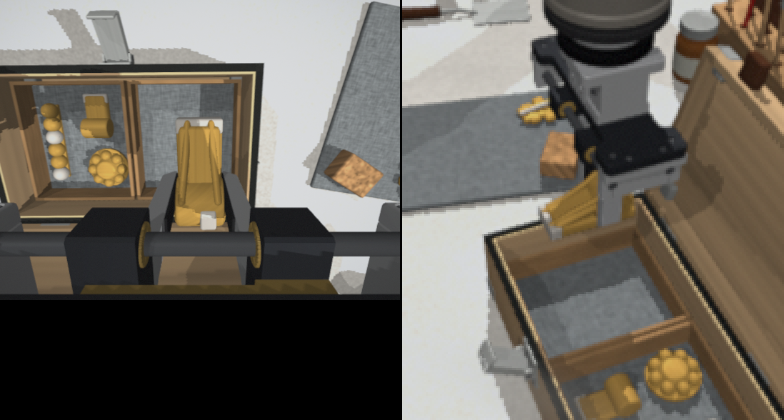

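The scroll is level in the fingers and just left of the tray's middle, and the tray matches the model. The hand is clear of the lid. Shift 1.8 cm and lower.

step_arm:
  plan:
    - [[-0.2,-1.75,0],[0,0,-0.2],3]
    - [[0,0,3],[0,0,0],3]
    - [[0,0,3.5],[0,0,0],3]
    - [[0,0,3],[0,0,0],3]
    - [[0,0,0],[0,0,0],3]

```text
time: 15.1
ee_pos: [0.571, -0.1071, 0.2557]
tool_rot: [[-0.999, -0.044, -0.001], [-0.044, 0.999, 0.002], [0.001, 0.002, -1.0]]
ft_force: [1.1, 0.9, -1.3]
gripper_width: 0.38
grasp_force: 29.9
```

```bash
python3 - <<'E'
from h import *
go(case(12,69,55),tool(92.2)); s=manip.state(); print(s['ft_force'],s['gripper_width'])
E
```

```text
shift [-0.05 -0.52  2.07] rows 0.34103701105048073 rot [ 0.09 -0.05  0.31]
[ 1.0873  0.9207 -1.292 ] 0.38005495570705544
```

step_arm:
  plan:
    - [[0,-0.3,1.2],[0,0,0],3]
    - [[0,0,0.5],[0,0,0],3]
    - [[0,0,0.2],[0,0,0],3]
    - [[0,0,0.1],[0,0,0],3]
    - [[0,0,0],[0,0,0],3]

```text
time: 15.72
ee_pos: [0.5721, -0.1117, 0.2377]
tool_rot: [[-0.999, -0.042, 0.003], [-0.042, 0.999, 0.001], [-0.003, 0.001, -1.0]]
ft_force: [0.0, -0.4, -0.8]
gripper_width: 0.38
grasp_force: 29.9
```

step_arm:
  plan:
    - [[0,0,0.1],[0,0,0],3]
    - [[0,0,0.1],[0,0,0],3]
    - [[0,0,0],[0,0,0],3]

```text
time: 16.1
ee_pos: [0.572, -0.1117, 0.2354]
tool_rot: [[-0.999, -0.042, 0.003], [-0.042, 0.999, 0.001], [-0.003, 0.001, -1.0]]
ft_force: [-0.6, 0.5, -1.5]
gripper_width: 0.381
grasp_force: 29.9
```

step_arm:
  plan:
    - [[0,0,0.1],[0,0,0],3]
    - [[0,0,0],[0,0,0],3]

```text
time: 16.35
ee_pos: [0.5721, -0.1117, 0.2351]
tool_rot: [[-0.999, -0.042, 0.003], [-0.042, 0.999, 0.001], [-0.003, 0.001, -1.0]]
ft_force: [-3.5, 1.8, 10.8]
gripper_width: 0.38
grasp_force: 29.9
```

Contact with the foam. Open slowly (small opening), then rise straight up.

step_arm:
  plan:
    - [[0,0,0],[0,0,0],4.2]
    - [[0,0,0],[0,0,0],5.5]
    - [[0,0,0],[0,0,0],5.5]
    - [[0,0,-1],[0,0,0],5.5]
    - [[0,0,-4],[0,0,0],5.5]

```text
time: 16.98
ee_pos: [0.5713, -0.1115, 0.2839]
tool_rot: [[-0.999, -0.042, -0.0], [-0.042, 0.999, 0.001], [0.0, 0.001, -1.0]]
ft_force: [0.2, -0.3, 0.3]
gripper_width: 0.584
grasp_force: 0.0
```

step_arm:
  plan:
    - [[0,0,-6],[0,0,0],5.5]
    - [[0,0,-6],[0,0,0],5.5]
    - [[0,5,-3],[0,0,0],5.5]
    - [[0,6,0],[0,0,0],5.5]
    - [[0,6,0],[0,0,0],5.5]

```text
time: 17.6
ee_pos: [0.5638, 0.0594, 0.436]
tool_rot: [[-0.999, -0.041, 0.005], [-0.041, 0.999, 0.002], [-0.005, 0.001, -1.0]]
ft_force: [0.2, 0.1, -0.2]
gripper_width: 0.585
grasp_force: 0.0
```

step_arm:
  plan:
    - [[0,6,0],[0,0,0],5.5]
    - [[0,6,0],[0,0,0],5.5]
    - [[0,6,0],[0,0,0],5.5]
    - [[0,6,0],[0,0,0],5.5]
    - [[0,0,0],[0,0,0],5.5]

```text
time: 18.23
ee_pos: [0.5526, 0.3029, 0.4348]
tool_rot: [[-0.999, -0.049, 0.002], [-0.049, 0.999, 0.002], [-0.002, 0.002, -1.0]]
ft_force: [0.5, -0.9, -0.7]
gripper_width: 0.581
grasp_force: 0.0
```

```bash
python3 - <<'E'
from h import *
tp=viewer.camera('top'); sd=viewer.camera('side')
o=np.zeros((420,784,3),np.uint8); o[:,:392]=tp[60:270,250:446].repeat(2,0).repeat(2,1); o[:,392:]=sd[100:310,200:396].repeat(2,0).repeat(2,1)
cv2.imwrite('pics/v7.png',o); s=manip.state(); print(s['ee_pos'],s['ft_force'])
E
```

```text
[0.554  0.2981 0.4351] [ 0.7497 -0.0895  0.9971]
```

View pics/v7.png

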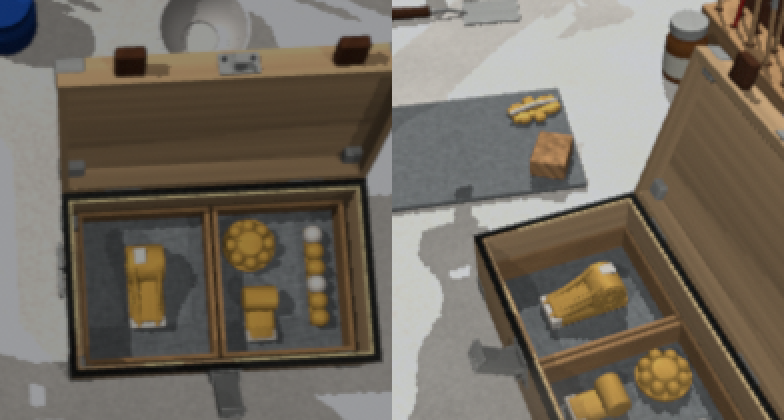

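Both views show the scroll flat and upright near the middle of the left tray, the lid back on its stop, and the leaf and cork where they were. The lever lip is at about (228,412) in the left panel. A quick check of its angle, then hand in.

```bash
python3 - <<'E'
from h import *
for th in (1.2,1.5,1.8,2.1,2.4):
    ph=.222+th; P=case(-98-47*np.sin(ph),0,74-47*np.cos(ph))
    print(th,(proj('top',P)-[250,60])*2,(proj('side',P)-[200,100])*2+[392,0])
E
```

```text
1.2 [225.2781 426.13  ] [464.5018 382.7381]
1.5 [227.5863 426.3085] [463.2156 374.3062]
1.8 [229.575  422.0865] [466.4854 364.6128]
2.1 [231.0404 413.6961] [474.1587 354.5678]
2.4 [231.8199 401.8324] [485.5821 345.1788]
```

The lever is at about 2.1 rad, well above 1.2.

```bash
python3 -c "
from station import sign_off
print(sign_off())"
```

```text
the job is handed in; nothing more can be done
None
```

I handed the job in at about 18 s of the 72 s allowed: latch flipped to about 2.1 rad, lid open on its stop, and the scroll flat, carved side up, on the foam of the empty left tray, with the leaf and cork block where they were; the hand-in returned no verdict.

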